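# Fold in the vanes of a turbocharger nozzle ring

## Task

Run the fingertips lightly round the outside of the nozzle ring, clockwise seen from above and beginning just past its lug, so that they brush the seven vanes one after another and leave every vane folded in along the ring, ready for its cover. Only touch, do not pinch or press hard: the ring must stay lying where it is, neither lifted nor pushed or turned away, and the other things on the bench must be left alone.

Things in the scene. Friction and masses are not known exactly. Their poses are not given: they have to be found in the camera images.
- ring: nozzle ring of a large turbocharger: a loose dark steel disc lying flat, 152 mm across, 72 mm bore, 12 mm thick, 1.4 kg, with one lug and seven upright pivoting vanes. Origin: centre of its underside, on the work surface; z up; x points from the centre to the lug. The vanes' pivots lie 62 mm from the centre.
- lug (a point): middle of the outer face of the ring's only lug, a block 28 mm wide and as thick as the disc (12 mm) that stands out of the rim to 104 mm from the ring's centre; the point is 6 mm above the work surface. No vane pivot lies within 60 degrees of the lug. Other things beside the ring stand at least 130 mm from its centre and are at most 62 mm tall
- vane0 (a joint): first vane, pivot 60 degrees clockwise from the lug seen from above: steel, 6 mm thick, from 12.5 to 32.5 mm above the work surface, tail 37 mm from the pivot. Joint in rad: 0 = tail straight out (tip 99 mm from the ring's centre), growing as it swings clockwise, stop at 1.45 (tail along the ring, tip at 77 mm). Tip radius is 90 mm at 0.9 and 84 mm at 1.15; folded in means beyond 0.9
- vane1 (a joint): second vane, 100 degrees clockwise from the lug, made like the first. All vanes start between 0 and 0.45 rad, cannot swing back beyond 0, turn under a light rub (about 0.4 N at the tail) and stay where they are left; pressing on a vane at its stop only pushes the ring
- vane2 (a joint): third vane, 140 degrees clockwise from the lug, made and moving like the first
- vane3 (a joint): fourth (middle) vane, 180 degrees clockwise from the lug, made and moving like the first
- vane4 (a joint): fifth vane, 220 degrees clockwise from the lug, made and moving like the first
- vane5 (a joint): sixth vane, 260 degrees clockwise from the lug, made and moving like the first
- vane6 (a joint): seventh and last vane, 300 degrees clockwise from the lug, made and moving like the first
- wheel: steel turbine wheel, 50 mm wide and 42 mm tall, standing upright in the ring's bore; origin at the centre of its underside; a bystander
- sleeve: brass bearing sleeve, 40 mm wide and 45 mm tall, standing upright beside the ring; origin at the centre of its underside; a bystander
- can: small grey can, 40 mm wide and 62 mm tall, standing beside the ring; origin at the centre of its underside; a bystander
- bolt: steel bolt standing on its head beside the ring, head 26 mm wide, 50 mm tall; origin at the centre of its underside; a bystander
- wrench: steel wrench 180 mm long, lying flat to the left of the work; a bystander
- driver: screwdriver 200 mm long, lying to the right of the work; a bystander
There are look-alikes about, which are no part of the job. Several things have the shape of the ring; the one meant has the colours described above.

How it is judged (in metres and radians):
On the way, in this order (a step that is already met when the one before it is completed fails the run):
1. the first vane clockwise from the lug is folded in (value of joint vane0 above 0.9 rad), for 0.1 s.
2. then the middle (fourth) vane (value of joint vane3 above 0.9 rad), for 0.1 s.
3. then the last (seventh) vane (value of joint vane6 above 0.9 rad), for 0.1 s.
At the end, for the whole second after the job is handed in: all seven vanes are folded in beyond 0.9 rad; the ring lies flat and at rest, its centre within 20 mm and its lug within 30 mm of where they started (value of joint each of vane0, vane1, vane2, vane3, vane4, vane5, vane6 above 0.9 rad and height (world z) of ring below 0.004 m and angle between ring's own z axis and vertical below 0.05 rad and distance of ring from where it was at the start of the episode below 0.02 m and distance of lug from where it was at the start of the episode below 0.03 m and linear speed of ring below 0.01 m/s); the robot touches nothing.
It fails at once if the ring is lifted by more than 8 mm (height (world z) of ring above 0.008 m).
It fails at once if the ring is pushed away by more than 20 mm, or turned so that its lug moves more than 30 mm (distance of ring from where it was at the start of the episode above 0.02 m or distance of lug from where it was at the start of the episode above 0.03 m).
It fails at once if the fingers press on or pinch the ring or a vane with more than 15 N (contact force between the fingers and ring above 15 N).
It fails at once if a bystander is moved by more than 20 mm (distance of any of wheel, sleeve, can, bolt, wrench, driver from where it was at the start of the episode above 0.02 m).
It also fails if it takes over 51 s, if anything falls off the work surface, if the arm or the gripper's body presses on something with over 40 N, if the wrist force passes 120 N, or if a joint passes its speed limit or range.

## Robot

A 6-joint arm with a two-finger parallel gripper is mounted at the origin on the work surface. World frame = base frame: x ahead of the robot, y to its left, z up, the work surface at z = 0. Lengths are in mm, angles in rad, forces in N, time in s.
With the tool pointing down it reaches from about 350 to 775 mm from the base axis. Payload 7.3 kg.
Tool frame: the origin (TCP) lies at the centre of the arm's flange, where the gripper is bolted on; the fingertips stand 178 mm ahead of it and the grasp point (between the pads) lies 159 mm ahead of it; z points along the fingers, y is the direction in which the jaws open and shut (so a half turn about z gives the same grasp; the last joint's range is limited). The gripper opens to 92 mm and grips with 3 to 60 N. Pads are 19 mm wide; open, the fingers measure 130 mm over their backs; the gripper's body (75 mm by 190 mm) begins 47 mm behind the grasp point.
Start: joints at [-1.436, 0.342, 1.524, -0, 1.275, -0.146], TCP at [145.51, -504.435, 404.741] pointing down, gripper open.
Joint ranges: [-2.53, 2.53], [-0.77, 2.02], [0.04, 2.7], [-1, 4.14], [0.28, 2.66], [-3.11, 3.11]. Speed limits (rad/s): [2.57, 2.57, 3.14, 3.14, 3.14, 3.14].

## Interface

Orientations are given as [roll, pitch, yaw] about the fixed x, y, z axes, in that order (R = Rz(yaw) Ry(pitch) Rx(roll)).
In Python, from plant import get_obs, capture, close_job gives the robot as it stands. The module is installed in compiled form; this text tells all that it offers.
- The arm moves only by the shell command python3 -m pendant 'ROWS'. ROWS is JSON, a list of rows, each a list of 3 entries, a list of its own where there are three numbers: the shift along the tool's x, y, z in m, then the turn, a rotation vector about the tool's x, y, z in rad, then the finger opening in m, from 0 to 0.0918. In form: [[[tx, ty, tz], [wx, wy, wz], fingers], ...]. A call has 1 to 10 rows; each row is the pose to reach, as a shift and turn from the pose commanded when the call began, along the tool's axes at that moment; what a row does not reach only later rows make up. A row lasts 1/12 s, in which the tool goes at most 41.7 mm and 7.16 degrees, less where a joint would pass 70% of its speed; a pose out of reach is approached as far as the arm can. A call with a gripper value outside its range is refused whole. The fingers move at their own pace and stop on an object; the grip force is fixed at half the most. Time passes only in rows, so rows that repeat a pose let the fingers close. It gives the time, the measured TCP pose, the force and the opening at its end, in the units of the state.
- get_obs(): the state, without advancing time (a new reading comes with each control period).
- capture(name): name is "scene" or "side" or "wrist"; returns a dict with "color" (400x640x3 uint8, red, green, blue), "mtx" (3x3 intrinsics, pixels), "rvec" (rotation vector, rad) and "tvec" (3), from world to camera coordinates, as OpenCV has them. Camera axes: x right, y down, z forward; pixel columns grow to the right and rows downward; lengths in mm; the calibration is good to about 2 mm. A picture is of the moment at which its call begins. There is no depth.
- close_job(): hands the job in, once; it reports no verdict.
The state is a dict: "time": time; "joint_positions": joint angles; "dq": joint speeds; "tau": joint torques, N m; "tool_pos": TCP position; "tcp_rot": TCP orientation; "contact_force": force on the tool from outside, world axes, zero at the start; "moment": the same for the moment, N m; "grip_width": finger opening in mm.
Only numpy, scipy, OpenCV 4.12 (cv2) and the standard library are available. Lean on these libraries where they do the work, as an engineer would, in place of code of your own. Each camera call takes 0.05 s, during which the arm holds its last target. There are 200 camera calls.

## Working session

There is one attempt and no reset: what is moved stays moved. The work goes in short steps, Python scripts to look and compute and a shell command to move; the robot and the scene stay as the last step left them, time stands still between calls to the robot, and variables do not carry over. Pictures are saved under pics/ and viewed, about 8 in all and at most 12, crops included, and the job is handed in when it is done.

```bash
mkdir -p pics; ls; python3 - <<'E'
from plant import get_obs, capture
import cv2
print(get_obs())
for n in("scene","side"):
    c=capture(n); cv2.imwrite(f"pics/{n}0.png",c["color"][:,:,::-1]); print(n,c["mtx"].tolist(),c["rvec"],c["tvec"])
E
```

```text
pics
{'time': 0.0, 'joint_positions': array([-1.43599097e+00,  3.42725756e-01,  1.52500858e+00, -1.96913911e-06,
        1.27538001e+00, -1.45991171e-01]), 'dq': array([-1.32057083e-03,  1.32532900e-03,  1.27034168e-03,  3.48515225e-05,
        1.01298623e-03, -3.19831572e-04]), 'tau': array([ 2.42925933e-03, -4.31231582e+01, -2.44226217e+01,  7.18547311e-02,
        5.57890011e-02, -1.50780929e-04]), 'tool_pos': array([ 145.49651144, -504.30099882,  404.04612108]), 'tcp_rot': array([-3.14008687e+00, -2.19502347e-04,  2.80796934e-01]), 'contact_force': array([0.21359631, 0.27551484, 0.23996551]), 'moment': array([ 0.0183882 ,  0.07294518, -0.02096653]), 'grip_width': 91.92047052523392}
scene [[463.6295199900774, 0.0, 316.09043599463064], [0.0, 463.6295199900774, 194.41195855762118], [0.0, 0.0, 1.0]] [ 1.8240734   1.47953286 -0.71629191] [ -97.89384656 -250.31916091 1781.57518416]
side [[445.21580301565547, 0.0, 324.03349918323676], [0.0, 445.21580301565547, 194.55580514497288], [0.0, 0.0, 1.0]] [ 0.92075247 -2.47917163  1.08283721] [ 338.62921108  234.09555878 1052.18582577]
```

View pics/scene0.png

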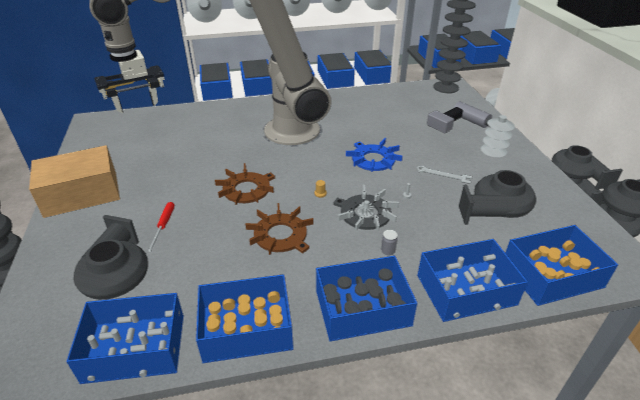

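Candidates with the ring's shape: blue (374,155), rust (245,186), rust (280,232), and dark steel with a wheel in its bore (367,210). The dark steel one matches the description. I'll check it in a close crop and in views rectified to the table.

```bash
cat > h.py <<'E'
import numpy as np, cv2
from plant import get_obs, capture
def pix(c,P): return cv2.projectPoints(np.float64(P).reshape(-1,3),c["rvec"],c["tvec"],c["mtx"],None)[0].reshape(-1,2)
def unproj(c,uv,z):
    R=cv2.Rodrigues(c["rvec"])[0]; C=-R.T@np.ravel(c["tvec"])
    d=R.T@np.linalg.solve(c["mtx"],[uv[0],uv[1],1.]); return C+d*(z-C[2])/d[2]
def rect(c,cx,cy,z,half=150,n=400):
    # top-down: up = +x, left = +y ; scale n/(2half) px/mm
    W=[[cx+half,cy+half,z],[cx+half,cy-half,z],[cx-half,cy-half,z],[cx-half,cy+half,z]]
    H=cv2.getPerspectiveTransform(np.float32(pix(c,W)),np.float32([[0,0],[n,0],[n,n],[0,n]]))
    return cv2.warpPerspective(c["color"][:,:,::-1],H,(n,n),flags=cv2.INTER_CUBIC)
E
python3 - <<'E'
from h import *
s=capture("scene"); p=unproj(s,(364,211),12); print(p)
d=capture("side"); print(pix(d,p), unproj(s,(335,203),12))
cx,cy=np.round(p[:2])
cv2.imwrite("pics/r0.png",np.hstack([rect(s,cx,cy,12),rect(d,cx,cy,12)]))
E
```

```text
[536.21393717 133.87090131  12.        ]
[[267.99836282 215.35211032]] [481.74093373  58.03652409  12.        ]
```

View pics/r0.png

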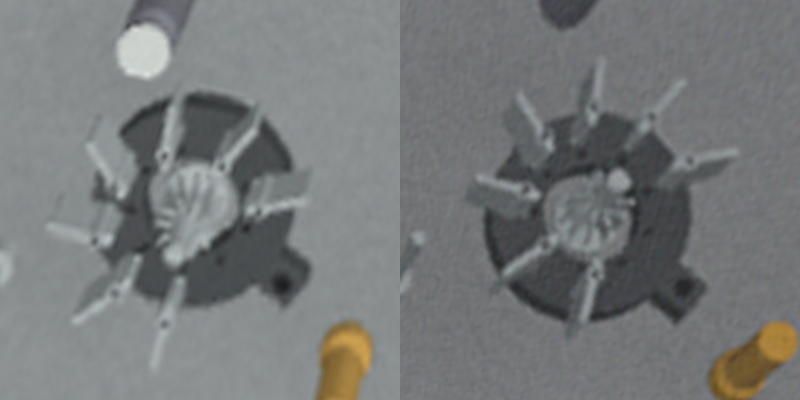

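View pics/side0.png

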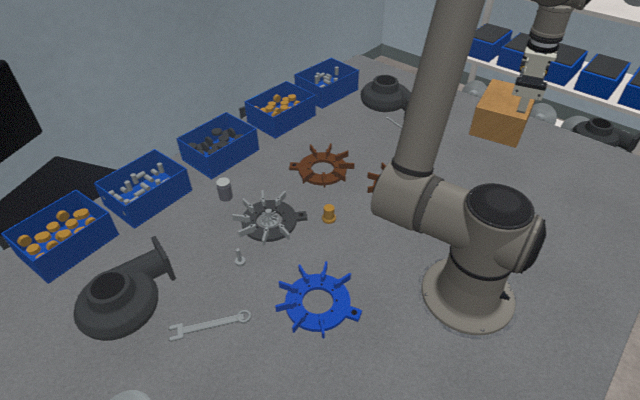

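The dark ring with the wheel in its bore is confirmed: centre about (536,134), lug towards −x−y at about 225°, and vane0 near 165°. The can, sleeve and bolt stand around it. Next I move above the start sector with the fingers closed and look through the wrist camera.

```bash
python3 -m pendant '[[[0.20,-0.09,0],[0,0,0.28],0],[[0.425,-0.194,0],[0,0,0.28],0],[[0.425,-0.194,0],[0,0,0.28],0],[[0.425,-0.194,0],[0,0,0.28],0],[[0.425,-0.194,0],[0,0,0.28],0],[[0.425,-0.194,0],[0,0,0.28],0],[[0.425,-0.194,0],[0,0,0.28],0],[[0.425,-0.194,0],[0,0,0.28],0],[[0.425,-0.194,0],[0,0,0.28],0],[[0.425,-0.194,0],[0,0,0.28],0]]'
```

```text
time: 1.03
tool_pos: [458.6, -235.3, 404.7]
tcp_rot: [3.141, -0.0, 0.001]
contact_force: [0.1, -0.6, 0.4]
grip_width: 30.2
```

```bash
python3 -m pendant '[[[-0.02,-0.32,0],[0,0,0],0],[[-0.02,-0.32,0],[0,0,0],0],[[-0.02,-0.32,0],[0,0,0],0],[[-0.02,-0.32,0],[0,0,0],0],[[-0.02,-0.32,0],[0,0,0],0],[[-0.02,-0.32,0],[0,0,0],0],[[-0.02,-0.32,0],[0,0,0],0],[[-0.02,-0.32,0],[0,0,0],0],[[-0.02,-0.32,0],[0,0,0],0],[[-0.02,-0.32,0],[0,0,0],0]]'
python3 - <<'E'
from h import *
o=get_obs(); print(o["tool_pos"],o["tcp_rot"],o["grip_width"],o["joint_positions"])
c=capture("wrist"); R=cv2.Rodrigues(c["rvec"])[0]; print("cam",-R.T@np.ravel(c["tvec"]),R[2]); cv2.imwrite("pics/w0.png",c["color"][:,:,::-1])
np.savez("w0.npz",**c)
E
```

```text
time: 1.87
tool_pos: [436.7, 84.4, 404.6]
tcp_rot: [3.141, 0.0, 0.004]
contact_force: [0.1, -0.4, -0.7]
grip_width: 0.5
[436.73515936  84.35888985 404.61597619] [3.14136134e+00 2.16839843e-04 4.46516928e-03] 0.538305708894733 [ 1.82656277e-02  1.95003873e-01  1.72862488e+00 -2.43267153e-04
  1.21818392e+00  1.58468080e+00]
cam [508.94999537  85.70085045 385.27168974] [-2.67793300e-01 -1.07304201e-04 -9.63476381e-01]
```

View pics/w0.png

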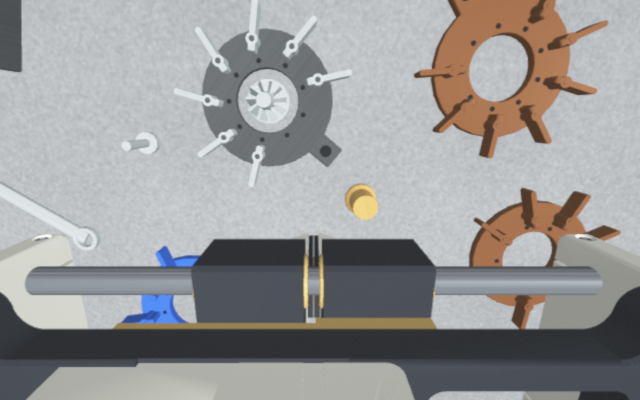

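```bash
python3 - <<'E'
from h import *
from scipy.optimize import least_squares
c=dict(np.load("w0.npz")); g=c["color"].astype(int); m=g.max(2)
print(g[70,240],g[120,310],g[100,150],g[20,260])
mask=((m<135)&(np.ptp(g,2)if False else (g.max(2)-g.min(2))<25)).astype(np.uint8); mask[200:]=0; mask[:,:180]=0; mask[:,380:]=0
n,l,st,ce=cv2.connectedComponentsWithStats(mask); k=1+np.argmax(st[1:,4]); mk=(l==k).astype(np.uint8)
cn=max(cv2.findContours(mk,cv2.RETR_EXTERNAL,cv2.CHAIN_APPROX_NONE)[0],key=len)[:,0]
P=np.array([unproj(c,p,12)[:2] for p in cn])
r=least_squares(lambda q:np.hypot(*(P-q[:2]).T)-76,[536,134],loss="soft_l1",f_scale=1)
print("centre",r.x,np.median(abs(r.fun)))
ctr=r.x; rad=np.hypot(*(P-ctr).T); far=P[rad>85]-ctr; print(len(far),rad.max())
hole=unproj(c,(325,151),12)[:2]-ctr
print("lug ang far",np.degrees(np.arctan2(*far.mean(0)[::-1])),"hole",np.hypot(*hole),np.degrees(np.arctan2(hole[1],hole[0])))
a0=np.arctan2(*far.mean(0)[::-1])
for n_,uv,z in(("sleeve",(358,195),0),("bolt",(150,143),0)):
    p=unproj(c,uv,z)[:2]; print(n_,p,np.hypot(*(p-ctr)))
# overlay model
im=cv2.resize(c["color"][:,:,::-1],None,fx=2,fy=2,interpolation=cv2.INTER_CUBIC)
t=np.linspace(0,2*np.pi,120)
def draw(Q,col): cv2.polylines(im,[np.int32((pix(c,Q)+.5)*2)],False,col,1)
for R_,z in((76,12),(36,12)): draw([[ctr[0]+R_*np.cos(x),ctr[1]+R_*np.sin(x),z] for x in t],(0,255,0))
for i in range(7):
    a=a0-np.radians(60+40*i); draw([[ctr[0]+q*np.cos(a),ctr[1]+q*np.sin(a),32.5] for q in(62,99)],(0,0,255))
draw([[ctr[0]+q*np.cos(a0),ctr[1]+q*np.sin(a0),12] for q in(76,104)],(0,0,255))
draw([[436.7+sx*9.5,84.4+sy*19,226.6] for sx,sy in((-1,-1),(1,-1),(1,1),(-1,1),(-1,-1))],(255,0,255))
cv2.imwrite("pics/w0fit.png",im[:560,240:1000])
E
```

```text
[114 119 122] [111 115 118] [194 198 202] [184 187 191]
centre [524.81291142 137.18101049] 5.175809723580727
36 99.85023971229916
lug ang far -129.6104064442083 hole 85.42528732315265 -129.82223089925702
sleeve [412.46816333  27.51913563] 156.99385089925065
bolt [477.81552224 288.15443305] 158.11935020853383
```

View pics/w0fit.png

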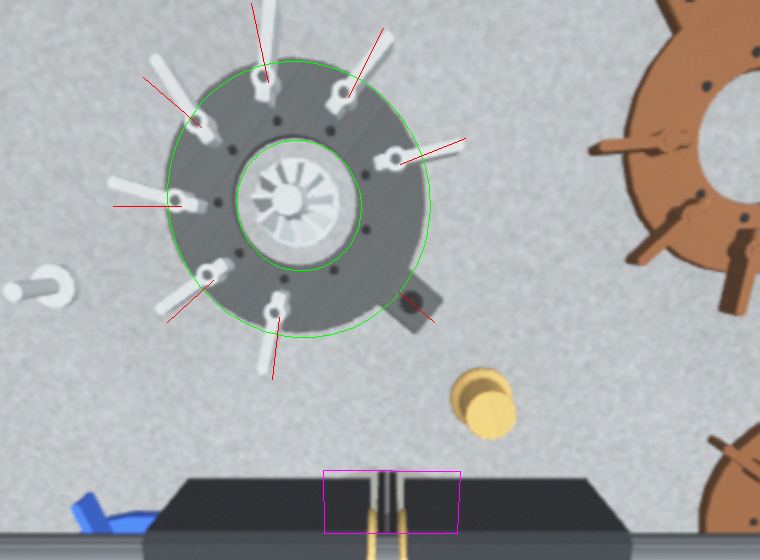

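```bash
python3 - <<'E'
from h import *
from scipy.optimize import least_squares
c=dict(np.load("w0.npz"))
uv=np.array([(275,313),(207,275),(175,200),(197,122),(264,77),(344,92),(396,159)],float); uv=(uv+[240,0])/2-.5
def mod(q): 
    a=q[2]-np.radians(60+40*np.arange(7)); return np.c_[q[0]+62*np.cos(a),q[1]+62*np.sin(a),0*a+q[3]]
for z in (None,33,36):
    f=lambda q:(pix(c,mod([*q[:3],z or q[3]]))-uv).ravel()
    r=least_squares(f,[530,137,-2.3,32]); print(r.x,np.degrees(r.x[2]),abs(r.fun).max())
# disc edge + bore check at z=12
e=np.array([(166,197),(300,60),(424,215),(300,333)],float); e=(e+[240,0])/2-.5
P=np.array([unproj(c,p,12)[:2] for p in e]); print(np.round(P,1))
q=least_squares(lambda q:np.hypot(*(P-q).T)-76,[530,137]); print("disc",q.x,q.fun)
out=[]
o=get_obs()["tool_pos"]
for n in("scene","side"):
    s=capture(n); T=o-[0,0,178]
    B=[T+[sx*9.5,sy*19,z] for z in(0,40) for sx,sy in((-1,-1),(1,-1),(1,1),(-1,1))]
    p=pix(s,B); k=6; x0,y0=np.int32(p.mean(0))-33; 
    im=cv2.resize(np.ascontiguousarray(s["color"][y0:y0+66,x0:x0+66,::-1]),None,fx=k,fy=k,interpolation=cv2.INTER_CUBIC)
    for i in(0,4): cv2.polylines(im,[np.int32((p[i:i+4]-[x0,y0]+.5)*k)],True,(255,0,255),1)
    out.append(im)
cv2.imwrite("pics/tip.png",np.hstack(out))
E
```

```text
[527.43074009 139.7195519   -2.2669402   33.01723655] -129.88610575891093 0.4606125926663083
[527.43251706 139.72274706  -2.26693901  32.        ] -129.88603740653596 0.45944353892718937
[527.12167952 139.16900637  -2.26715859  32.        ] -129.89861845316625 0.7011130100112268
[[530.3 214. ]
 [601.6 134.1]
 [520.9  64.7]
 [451.6 139.3]]
disc [526.70503843 139.34088352] [-1.23012692 -0.950822   -1.16558116 -0.91691625]
```

View pics/tip.png

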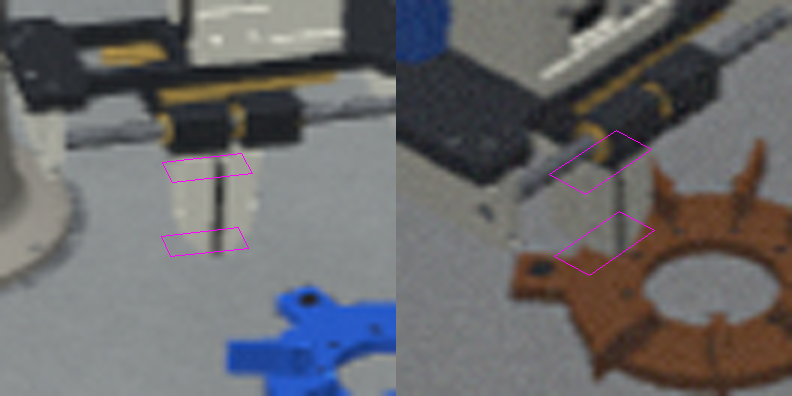

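The pivots and the disc edge agree on a centre near (527,139.5), with the lug at 230.1° and vane0 at 170°. The wheel looks undisturbed. I'll descend towards the start point and use image differences to measure how thick the fingertips are.

```bash
python3 - <<'E'
from h import *
for n in("scene","side"): np.savez(f"{n}A.npz",**capture(n))
print(get_obs()["tool_pos"])
E
python3 -m pendant '[[[0.003,-0.006,0.04],[0,0,0],0],[[0.003,-0.006,0.08],[0,0,0],0],[[0.003,-0.006,0.12],[0,0,0],0],[[0.003,-0.006,0.15],[0,0,0],0],[[0.003,-0.006,0.166],[0,0,0],0],[[0.003,-0.006,0.166],[0,0,0],0],[[0.003,-0.006,0.166],[0,0,0],0]]'
python3 - <<'E'
from h import *
from scipy.ndimage import gaussian_filter
o=get_obs()["tool_pos"]; print(o)
out=[]
for n in("scene","side"):
    A=dict(np.load(f"{n}A.npz")); s=capture(n); np.savez(f"{n}B.npz",**s)
    d=np.abs(s["color"].astype(float)-A["color"]).max(2); T=o-[0,0,178]
    B=[T+[sx*9.5,sy*16,z] for z in(0,18,40) for sx,sy in((-1,-1),(1,-1),(1,1),(-1,1))]
    p=pix(s,B); k=6; x0,y0=np.int32(p.mean(0))-33
    for img in(s["color"][:,:,::-1],cv2.cvtColor(np.uint8(np.clip(gaussian_filter(d,.6)*4,0,255)),cv2.COLOR_GRAY2BGR)):
        im=cv2.resize(np.ascontiguousarray(img[y0:y0+66,x0:x0+66]),None,fx=k,fy=k,interpolation=cv2.INTER_CUBIC)
        for i in(0,4,8): cv2.polylines(im,[np.int32((p[i:i+4]-[x0,y0]+.5)*k)],True,(255,0,255),1)
        out.append(cv2.resize(im,(298,298)))
cv2.imwrite("pics/tip2.png",np.vstack([np.hstack(out[:2]),np.hstack(out[2:])]))
E
```

```text
[437.2806179   81.92097005 404.62478692]
time: 2.7
tool_pos: [440.3, 88.2, 238.4]
tcp_rot: [3.141, 0.002, -0.001]
contact_force: [0.9, -0.5, 0.3]
grip_width: 0.7
[440.32279274  88.17851328 238.43205482]
```

View pics/tip2.png

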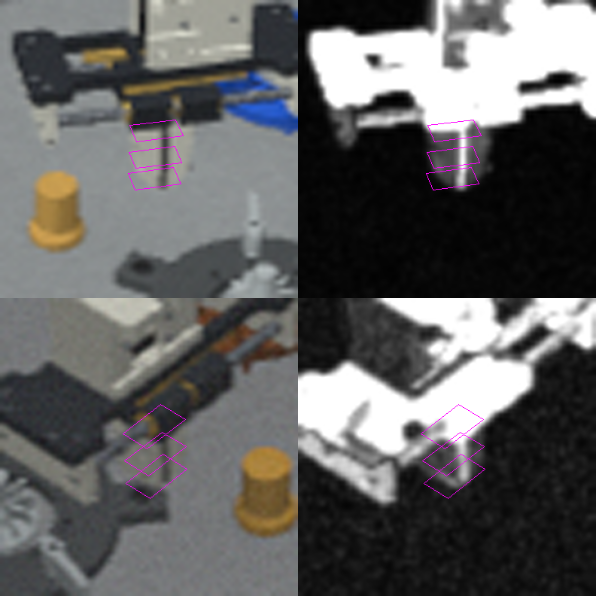

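The difference image shows the closed fingers as about 19 mm wide in x, tapering from about 32 mm in y higher up to 7–10 mm at the very tip. I take 14 mm as the half-width at vane height, with an inner edge at 83 mm, which leaves tolerance. Next I descend to the start, between the lug and vane0.

```bash
python3 -m pendant '[[[0.001,-0.005,0.01],[0,0,0],0],[[0.001,-0.005,0.02],[0,0,0],0],[[0.001,-0.005,0.03],[0,0,0],0],[[0.001,-0.005,0.038],[0,0,0],0],[[0.001,-0.005,0.042],[0,0,0],0],[[0.001,-0.005,0.042],[0,0,0],0],[[0.001,-0.005,0.042],[0,0,0],0],[[0.001,-0.005,0.042],[0,0,0],0]]'
cat > path.py <<'E'
import numpy as np
C=np.array([527,139.5]); R=83; hx,hy=9.5,14
def path(start,a0=203,a1=-115,step=6):
    ph=np.radians(np.arange(a0,a1-.01,-.5)); u=np.c_[np.cos(ph),np.sin(ph)]
    P=np.vstack([[start],C+R*u+np.sign(np.round(u,6))*[hx,hy]])
    s=np.r_[0,np.cumsum(np.hypot(*np.diff(P,axis=0).T))]
    t=np.arange(step,s[-1]+step,step)
    return np.c_[np.interp(t,s,P[:,0]),np.interp(t,s,P[:,1])]
def show(Q,start):
    prev=np.array(start)
    for i in range(0,len(Q),10):
        d=(Q[i:i+10]-prev)*[1,-1]; print(i//10, "".join(f"[{a/1e3:.4f},{b/1e3:.4f}] " for a,b in d), "end",np.round(Q[i:i+10][-1],1), "ang %.0f"%np.degrees(np.arctan2(*(Q[i:i+10][-1]-C)[::-1]))); prev=prev+np.round(d[-1],1)*[1,-1]
E
python3 - <<'E'
from path import *; from plant import get_obs
o=get_obs(); print(o["tool_pos"],o["contact_force"],o["tcp_rot"]); s=o["tool_pos"][:2]; show(path(s),s)
E
```

```text
time: 3.47
tool_pos: [441.3, 94.0, 197.1]
tcp_rot: [3.142, -0.001, 0.001]
contact_force: [0.7, 0.2, 0.7]
grip_width: 0.4
[441.32801725  93.9803651  197.1106351 ] [0.67059738 0.22421632 0.68794986] [ 3.14153649e+00 -9.58733967e-04  7.87935833e-04]
0 [-0.0021,-0.0038] [-0.0039,-0.0095] [-0.0052,-0.0154] [-0.0062,-0.0213] [-0.0067,-0.0273] [-0.0068,-0.0333] [-0.0068,-0.0393] [-0.0068,-0.0453] [-0.0068,-0.0513] [-0.0068,-0.0573]  end [434.5 151.2] ang 173
1 [0.0001,-0.0060] [0.0005,-0.0119] [0.0015,-0.0179] [0.0028,-0.0237] [0.0046,-0.0294] [0.0067,-0.0350] [0.0093,-0.0405] [0.0123,-0.0457] [0.0156,-0.0507] [0.0193,-0.0554]  end [453.8 206.7] ang 137
2 [0.0040,-0.0045] [0.0083,-0.0086] [0.0129,-0.0125] [0.0178,-0.0160] [0.0229,-0.0191] [0.0282,-0.0219] [0.0337,-0.0242] [0.0394,-0.0262] [0.0452,-0.0277] [0.0511,-0.0289]  end [504.9 235.5] ang 103
3 [0.0059,-0.0007] [0.0119,-0.0009] [0.0179,-0.0009] [0.0239,-0.0009] [0.0299,-0.0009] [0.0359,-0.0008] [0.0419,-0.0003] [0.0478,0.0007] [0.0537,0.0021] [0.0594,0.0039]  end [564.3 231.7] ang 68
4 [0.0056,0.0022] [0.0110,0.0048] [0.0162,0.0078] [
[... 307 characters left out ...]
9.5 135.5] ang -2
6 [-0.0000,0.0060] [-0.0001,0.0120] [-0.0004,0.0180] [-0.0012,0.0239] [-0.0024,0.0298] [-0.0041,0.0355] [-0.0061,0.0412] [-0.0086,0.0467] [-0.0114,0.0519] [-0.0146,0.0570]  end [604.9  78.5] ang -38
7 [-0.0036,0.0048] [-0.0075,0.0094] [-0.0118,0.0136] [-0.0163,0.0176] [-0.0211,0.0212] [-0.0261,0.0244] [-0.0314,0.0273] [-0.0369,0.0297] [-0.0425,0.0318] [-0.0482,0.0335]  end [556.7  45. ] ang -73
8 [-0.0059,0.0012] [-0.0119,0.0021] [-0.0178,0.0024] [-0.0238,0.0025] [-0.0298,0.0025] [-0.0358,0.0025] [-0.0418,0.0024] [-0.0478,0.0020] [-0.0538,0.0012] [-0.0596,-0.0001]  end [497.1  45. ] ang -108
9 [-0.0058,-0.0017] [-0.0114,-0.0037] [-0.0147,-0.0052]  end [482.4  50.3] ang -117
```

```bash
python3 -m pendant '[[[-0.002,-0.004,0.001],[0,0,0],0],[[-0.004,-0.0095,0.001],[0,0,0],0],[[-0.005,-0.0155,0.001],[0,0,0],0],[[-0.006,-0.0215,0.001],[0,0,0],0],[[-0.0067,-0.0275,0.001],[0,0,0],0],[[-0.0068,-0.0335,0.001],[0,0,0],0],[[-0.0068,-0.0395,0.001],[0,0,0],0],[[-0.0068,-0.0455,0.001],[0,0,0],0],[[-0.0068,-0.0515,0.001],[0,0,0],0],[[-0.0068,-0.0573,0.001],[0,0,0],0]]'
python3 -m pendant '[[[0,-0.006,0],[0,0,0],0],[[0.0005,-0.012,0],[0,0,0],0],[[0.0015,-0.018,0],[0,0,0],0],[[0.003,-0.0237,0],[0,0,0],0],[[0.0046,-0.0294,0],[0,0,0],0],[[0.0067,-0.035,0],[0,0,0],0],[[0.0093,-0.0405,0],[0,0,0],0],[[0.0123,-0.0457,0],[0,0,0],0],[[0.0156,-0.0507,0],[0,0,0],0],[[0.0193,-0.0554,0],[0,0,0],0]]'
python3 - <<'E'
from h import *
c=capture("wrist"); s=capture("side"); np.savez("w1.npz",**c)
a=cv2.resize(c["color"][:,:,::-1],(560,350)); r=rect(s,527,139.5,32,120,240)
im=np.zeros((600,560,3),np.uint8); im[:350]=a; im[355:595,:240]=r; im[355:595,250:490]=rect(capture("scene"),527,139.5,32,120,240)
cv2.imwrite("pics/c1.png",im)
E
```

```text
time: 4.3
tool_pos: [434.2, 151.9, 195.7]
tcp_rot: [3.141, 0.0, 0.001]
contact_force: [-0.1, -0.8, 0.3]
grip_width: 0.5
time: 5.13
tool_pos: [453.9, 207.2, 195.7]
tcp_rot: [-3.142, -0.0, 0.001]
contact_force: [0.5, 0.3, 0.5]
grip_width: 0.1
```

View pics/c1.png

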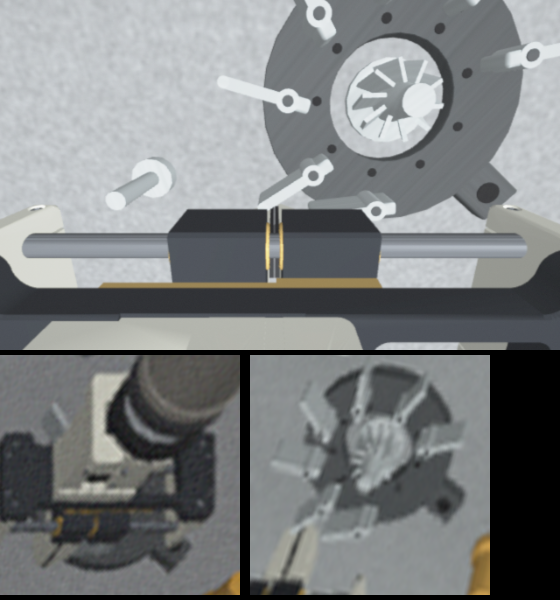

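In the wrist view, vane0 lies along the ring (pivot (377,210), tail to (308,205)), vane1 (313,176) is just being swept, and the ring has not moved. I continue.

```bash
python3 -m pendant '[[[0.004,-0.0045,0],[0,0,0],0],[[0.0083,-0.0086,0],[0,0,0],0],[[0.013,-0.0125,0],[0,0,0],0],[[0.018,-0.016,0],[0,0,0],0],[[0.023,-0.019,0],[0,0,0],0],[[0.028,-0.022,0],[0,0,0],0],[[0.0335,-0.0242,0],[0,0,0],0],[[0.0394,-0.026,0],[0,0,0],0],[[0.045,-0.0277,0],[0,0,0],0],[[0.051,-0.029,0],[0,0,0],0]]'
python3 -m pendant '[[[0.006,-0.0005,0],[0,0,0],0],[[0.012,-0.001,0],[0,0,0],0],[[0.018,-0.001,0],[0,0,0],0],[[0.024,-0.001,0],[0,0,0],0],[[0.03,-0.001,0],[0,0,0],0],[[0.036,-0.001,0],[0,0,0],0],[[0.042,-0.0003,0],[0,0,0],0],[[0.048,0.0007,0],[0,0,0],0],[[0.0537,0.002,0],[0,0,0],0],[[0.0594,0.004,0],[0,0,0],0]]'
python3 - <<'E'
from h import *
c=capture("wrist"); s=capture("side")
im=np.zeros((600,560,3),np.uint8); im[:350]=cv2.resize(c["color"][:,:,::-1],(560,350)); im[355:595,:240]=rect(s,527,139.5,32,120,240); im[355:595,250:490]=rect(capture("scene"),527,139.5,32,120,240)
cv2.imwrite("pics/c2.png",im)
E
```

```text
time: 6.12
tool_pos: [505.2, 235.9, 195.7]
tcp_rot: [-3.142, -0.0, 0.001]
contact_force: [0.4, -0.8, 0.2]
grip_width: 0.3
time: 6.95
tool_pos: [564.5, 231.7, 195.7]
tcp_rot: [-3.142, -0.0, 0.001]
contact_force: [0.5, -0.5, 0.0]
grip_width: 0.4
```

View pics/c2.png

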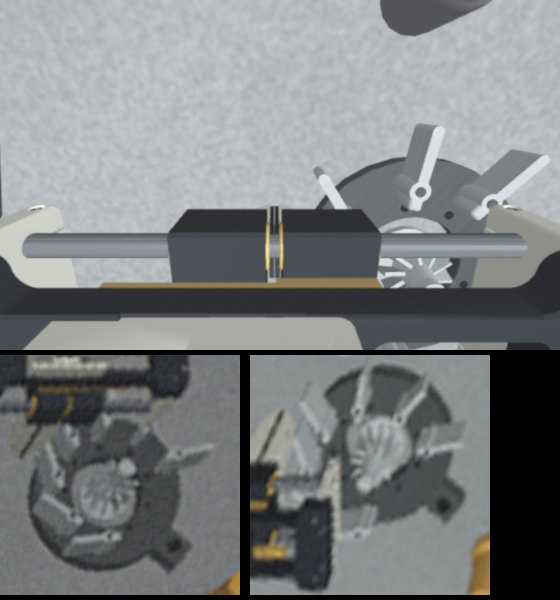

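Vanes 0–2 lie along the ring in the side view and the ring is still in place. Before passing the can I check its clearance from the wrist image.

```bash
python3 - <<'E'
from h import *
c=capture("wrist"); g=c["color"].max(2).astype(int)
print(g[20:60:3,468], [np.round(unproj(c,p,0)[:2],1) for p in((468,40),(440,20))], np.round(unproj(c,(468,40),0)[:2]-[527,139.5],1))
E
python3 -m pendant '[[[0.0056,0.0022,0],[0,0,0],0],[[0.011,0.005,0],[0,0,0],0],[[0.0162,0.0078,0],[0,0,0],0],[[0.021,0.0112,0],[0,0,0],0],[[0.0258,0.015,0],[0,0,0],0],[[0.0303,0.019,0],[0,0,0],0],[[0.0344,0.0233,0],[0,0,0],0],[[0.038,0.028,0],[0,0,0],0],[[0.0417,0.033,0],[0,0,0],0],[[0.0448,0.038,0],[0,0,0],0]]'
```

```text
[ 91  90  91  91  89  90  90 188 194 190 183 182 186 191] [array([675.4, 152.1]), array([684.7, 167.7])] [148.4  12.6]
time: 7.98
tool_pos: [609.1, 193.2, 195.7]
tcp_rot: [3.141, -0.0, 0.001]
contact_force: [-0.1, 0.5, -0.5]
grip_width: 0.4
```

```bash
python3 -m pendant '[[[0.0027,0.0054,0],[0,0,0],0],[[0.005,0.011,0],[0,0,0],0],[[0.007,0.0166,0],[0,0,0],0],[[0.0084,0.0224,0],[0,0,0],0],[[0.0095,0.0283,0],[0,0,0],0],[[0.0102,0.0343,0],[0,0,0],0],[[0.0104,0.0403,0],[0,0,0],0],[[0.0104,0.0463,0],[0,0,0],0],[[0.0104,0.0523,0],[0,0,0],0],[[0.0104,0.0583,0],[0,0,0],0]]'
python3 -m pendant '[[[0,0.006,0],[0,0,0],0],[[0,0.012,0],[0,0,0],0],[[-0.0004,0.018,0],[0,0,0],0],[[-0.0012,0.024,0],[0,0,0],0],[[-0.0024,0.03,0],[0,0,0],0],[[-0.004,0.0355,0],[0,0,0],0],[[-0.006,0.041,0],[0,0,0],0],[[-0.0086,0.0467,0],[0,0,0],0],[[-0.0114,0.052,0],[0,0,0],0],[[-0.0146,0.057,0],[0,0,0],0]]'
python3 - <<'E'
from h import *
im=np.zeros((400,800,3),np.uint8); im[:,:400]=rect(capture("side"),527,139.5,32,120,400); im[:,400:]=rect(capture("scene"),527,139.5,32,120,400)
cv2.imwrite("pics/c3.png",im)
E
```

```text
time: 8.82
tool_pos: [619.1, 134.9, 195.7]
tcp_rot: [3.141, -0.0, 0.001]
contact_force: [1.8, -0.0, 0.6]
grip_width: 0.5
time: 9.65
tool_pos: [604.3, 77.9, 195.7]
tcp_rot: [3.141, -0.0, 0.001]
contact_force: [0.2, 1.2, -0.2]
grip_width: 0.2
```

View pics/c3.png

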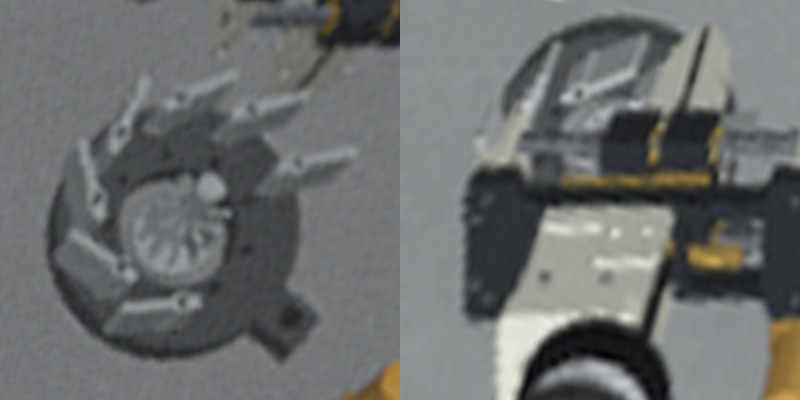

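Vanes 0–4 measure about 1.27–1.43 rad in the rectified side view, vane5 is in progress at (238,110), and the ring is unmoved. I finish the sweep.

```bash
python3 -m pendant '[[[-0.0036,0.0048,0],[0,0,0],0],[[-0.0075,0.0094,0],[0,0,0],0],[[-0.0118,0.0136,0],[0,0,0],0],[[-0.0163,0.0176,0],[0,0,0],0],[[-0.021,0.021,0],[0,0,0],0],[[-0.026,0.0244,0],[0,0,0],0],[[-0.0314,0.0273,0],[0,0,0],0],[[-0.037,0.0297,0],[0,0,0],0],[[-0.0425,0.0318,0],[0,0,0],0],[[-0.0482,0.0335,0],[0,0,0],0]]'
python3 -m pendant '[[[-0.006,0.0012,0],[0,0,0],0],[[-0.012,0.002,0],[0,0,0],0],[[-0.018,0.0024,0],[0,0,0],0],[[-0.024,0.0025,0],[0,0,0],0],[[-0.03,0.0025,0],[0,0,0],0],[[-0.036,0.0025,0],[0,0,0],0],[[-0.042,0.0024,0],[0,0,0],0],[[-0.048,0.002,0],[0,0,0],0],[[-0.0538,0.0012,0],[0,0,0],0],[[-0.0596,0,0],[0,0,0],0]]'
python3 -m pendant '[[[-0.0058,-0.0017,0],[0,0,0],0],[[-0.0114,-0.0037,0],[0,0,0],0],[[-0.0147,-0.005,0],[0,0,0],0],[[-0.0147,-0.001,0],[0,0,0],0],[[-0.0147,0.003,0],[0,0,0],0],[[-0.0147,0.003,-0.01],[0,0,0],0],[[-0.0147,0.003,-0.03],[0,0,0],0],[[-0.0147,0.003,-0.06],[0,0,0],0],[[-0.0147,0.003,-0.09],[0,0,0],0],[[-0.0147,0.003,-0.12],[0,0,0],0]]'
```

```text
time: 10.58
tool_pos: [556.0, 44.8, 195.8]
tcp_rot: [3.142, -0.001, 0.001]
contact_force: [1.7, -0.1, -0.4]
grip_width: 0.3
time: 11.42
tool_pos: [496.2, 45.0, 195.7]
tcp_rot: [3.142, 0.0, 0.001]
contact_force: [0.3, 0.3, 0.4]
grip_width: 0.5
time: 12.25
tool_pos: [482.1, 41.6, 317.7]
tcp_rot: [3.141, -0.0, 0.0]
contact_force: [0.0, 1.1, -0.1]
grip_width: 0.8
```

Fingers are clear. I back off to the earlier viewpoint for a final check.

```bash
python3 -m pendant '[[[-0.015,-0.01,-0.03],[0,0,0],0],[[-0.03,-0.02,-0.06],[0,0,0],0],[[-0.045,-0.04,-0.087],[0,0,0],0],[[-0.045,-0.04,-0.087],[0,0,0],0],[[-0.045,-0.04,-0.087],[0,0,0],0],[[-0.045,-0.04,-0.087],[0,0,0],0],[[-0.045,-0.04,-0.087],[0,0,0],0]]'
python3 - <<'E'
from h import *
c=capture("wrist"); np.savez("w2.npz",**c)
a=0.0
im=rect(c,527,139.5,32.5,110,400); im2=rect(dict(np.load("w0.npz")),527,139.5,32.5,110,400)
cv2.imwrite("pics/end.png",np.hstack([im,im2]))
E
```

```text
time: 12.83
tool_pos: [437.3, 81.4, 401.8]
tcp_rot: [3.141, 0.002, 0.0]
contact_force: [-0.2, 0.0, -0.5]
grip_width: 0.1
```

View pics/end.png

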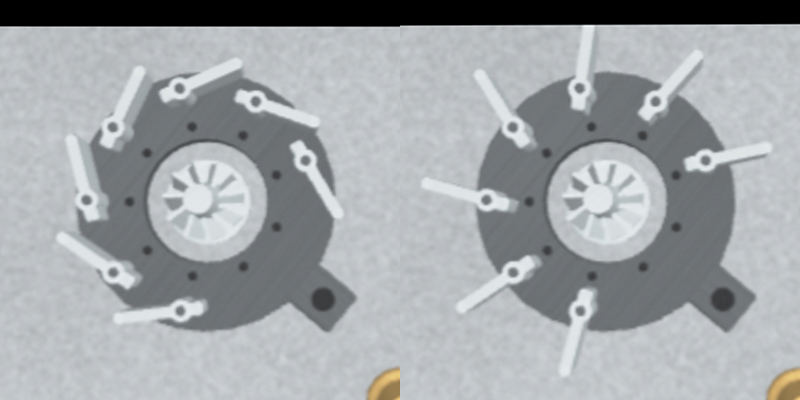

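```bash
python3 -c "
from plant import *
print(get_obs()['dq'].round(3)); close_job()"
```

```text
[-0.001  0.005 -0.002  0.001  0.004 -0.001]
the job is handed in; nothing more can be done
```

I swept the closed fingertips once clockwise round the dark steel ring, from just past its lug, and all seven vanes ended folded in. The job was handed in at about 13 s of the 51 s allowed; it reports no verdict.

- **Vanes:** in the last wrist picture the tip radii, read by eye, are about 76–80 mm. That is well past folded in (90 mm at 0.9 rad).
- **Ring and wheel:** both sit in the same place as in the picture taken before the sweep. That picture shows no lift or tilt, but I did not measure its height or tilt.
- **Forces:** the wrist force read at the end of each move was never above about 2 N. The fingertip force itself cannot be read.
- **Other bystanders:** the fingers passed about 45 mm from the can. I did not re-measure the can, sleeve, bolt, wrench or driver at the end.
- **Disagreement:** my first rough estimate of the ring's centre, from the scene camera, was about 10 mm off the wrist camera's (527, 139.5) mm. I used the wrist value, and the sweep bore it out.

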